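Shim the rocking spice shelf

ROBOT

A 6-joint arm with a two-finger parallel gripper is mounted at the origin on a cart in front of the work surface, level with it; the furniture and walls round the work are solid. World frame = base frame: x ahead of the robot, y to its left, z up, the work surface at z = 0. Lengths are in mm, angles in rad, forces in N, time in s.
With the tool pointing down it reaches from about 300 to 775 mm from the base axis. Payload 14.6 kg.
Tool frame: the origin (TCP) lies midway between the tips of the shut fingers; the grasp point (between the pads) lies behind it (manip.grip_depth is the z of the grasp point in the tool frame, in mm); z points along the fingers, y is the line along which they close (so a half turn about z gives the same grasp; the last joint's range is limited). The gripper opens to 94 mm and grips with 3 to 60 N. Pads are 16 mm wide; open, the fingers measure 119 mm over their backs; the gripper's body (75 mm by 177 mm) begins 78 mm behind the grasp point.
Start: joints at [1.157, 0.3, 1.521, -0, 1.321, -0.067], TCP at [186.936, 517.247, 205.446] pointing down, gripper open.
Joint ranges: [-3.03, 3.03], [-0.79, 2.21], [0.23, 2.52], [-1.04, 4.18], [0, 3.07], [-2.55, 2.55]. Speed limits (rad/s): [2.22, 2.22, 2.57, 3.14, 3.14, 3.14].

INTERFACE

Orientations are given as [roll, pitch, yaw] about the fixed x, y, z axes, in that order (R = Rz(yaw) Ry(pitch) Rx(roll)).
In Python, from cell import manip gives the robot as it stands.
- The arm moves only by the shell command python3 nudge.py 'ROWS' [OPENING] [FORCE]. ROWS is a JSON list of rows, 1 to 5 of them, each of 6 numbers: dx, dy, dz in mm, then a rotation vector rx, ry, rz in rad; each row is the pose to reach, as a shift and turn from the pose commanded when the command began, along the tool's axes at that moment; what a row does not reach only later rows make up. A row lasts 1/10 s, in which the tool goes at most 50 mm and 0.15 rad, less where a joint would pass 70% of its speed; a pose out of reach is approached as far as the arm can. OPENING is the finger opening in mm, set as the command begins (- or left out keeps the last). The fingers move at their own pace and stop on an object; FORCE is the grip in N (left out, the last holds). Time passes only in rows, so rows that do not move let the fingers close. It prints the time, the measured TCP pose, the force, the opening and the grip force at its end.
- manip.read_state(): the state, without advancing time (a new reading comes with each control period).
- manip.camera(name): name is "scene" or "top" or "wrist"; returns (picture, depth): 400x640x3 uint8, red, green, blue; 400x640 float32, mm along the optical axis (not along the pixel's ray), 0 where there is no reading.
- manip.camera_info(name): a dict with "K" (3x3 intrinsics, pixels), "rvec" (rotation vector, rad) and "tvec" (3), from world to camera coordinates, as OpenCV has them; the wrist camera has in their place "mount" (4x4, takes a point from camera to tool coordinates, whose origin is the TCP and whose axes are the flange's). Camera axes: x right, y down, z forward; pixel columns grow to the right and rows downward; lengths in mm; the calibration is good to about 2 mm. A picture is of the moment at which its call begins: read the wrist's pose just before it. camera_info takes no time and is no camera call.
- manip.sign_off(): hands the job in; it is judged then, once.
The state is a dict: "clock": time; "joints": joint angles; "qd": joint speeds; "effort": joint torques, N m; "eef_pos": TCP position; "eef_rot": TCP orientation; "wrist_force": force on the tool from outside, world axes, zero at the start; "moment": the same for the moment, N m; "finger_gap": finger opening in mm; "finger_force": force on a finger pad.
Only numpy, scipy, OpenCV 4.12 (cv2) and the standard library are available. Lean on these libraries where they do the work, as an engineer would, in place of code of your own. Each camera call takes 0.05 s, during which the arm holds its last target. There are 200 camera calls.

TASK

The spice shelf rocks because the rubber foot of its front right leg is gone. From the shelf's right-hand end, where it will not stick out in front, push the orange levelling wedge thin end first and straight under that bare leg until it is snug; then press down firmly on the shelf right above the leg to check that it no longer rocks, and leave everything standing.

Things in the scene. Friction and masses are not known exactly. Their poses are not given: they have to be found in the camera images.
- wedge: loose orange plastic levelling wedge lying flat on the worktop, 90 mm long, 46 mm wide, 40 g. Origin: centre of its underside. Its own x axis points to the thin end (x = +45 mm, 5 mm thick); the thick end (x = -45 mm) is 17 mm; the top slopes evenly between them, the underside is flat, the sides are upright.
- wedge_tip (a point): middle of the wedge's thin end, on its underside (45 mm along the wedge's x from its origin)
- shelf_feet: the spice shelf's three remaining black rubber feet, standing fast; origin on the worktop under the middle of the shelf's four legs, x to the shelf's back, y to its left, z up. Legs: dark steel, 22 mm square, centred at x = +-70, y = +-130 mm. At each end a 12 mm rail, 51 to 63 mm above the worktop, joins the front leg to the leg behind it.
- bare_leg (a point): centre of the underside of the 22 mm square front right leg, whose foot is missing: 12 mm above the worktop, axes as the shelf's. Pushed in from the shelf's right-hand end along the shelf's +y, the wedge meets the leg's outer lower edge with its tip about 41 mm beyond this point and its thick end 38 mm out from the leg; a push of about 10 N seats it, some 5 mm further in.
- shelf_corner (a point): point on the board's top face straight above the bare leg, 180 mm above the worktop: the place to press, with about 10 N
- shelf (a joint): rocking of the shelf about its front left and back right feet, rad: 0 = on its three feet (it returns there by itself), 0.09 = bare leg down on the worktop; the bare leg sinks 123 mm per rad. Unshimmed, a free load of about 5 N on the corner rocks it down (a stiff fingertip drags sideways and needs more); with the wedge snug it sinks less than 1 mm at 10 N.
- spice_jar_1: glass spice jar with black lid, 41 mm across, 105 mm tall, standing on the shelf; origin at the centre of its underside
- spice_jar_2: glass spice jar with black lid and dark label, 41 mm across, 105 mm tall, standing on the shelf; origin at the centre of its underside
- spice_jar_5: spice jar with yellow lid, 45 mm across, 100 mm tall, standing on the shelf; origin at the centre of its underside
- mill_1: salt shaker with grey top, 44 mm across, 90 mm tall, standing on the shelf; origin at the centre of its underside
- board_end (a point): middle of the lower edge of the right-hand end of the shelf's wooden board (410 mm wide, 190 deep, 18 thick), 162 mm above the worktop. The board overhangs the legs' outer faces by 64 mm at the ends, so a tool at a leg's foot must lean outward 25 to 45 degrees, fingers pointing in under the board. Jars up to 105 mm tall stand on the board's left and back, 100 mm or more from the bare leg.

How it is judged (in metres and radians):
On the way, in this order (a step that is already met when the one before it is completed fails the run):
1. the wedge is pushed snugly under the bare leg from the right-hand end, thin end first (y of wedge_tip in the frame of bare_leg between 0.034 and 0.06 m and x of wedge_tip in the frame of bare_leg between -0.02 and 0.02 m and x of wedge in the frame of bare_leg between -0.011 and 0.011 m and y of wedge in the frame of bare_leg between -0.03 and 0.02 m and angle between the x axis of wedge and the y axis of bare_leg, either way round below 0.3 rad and angle between wedge's own z axis and vertical below 0.06 rad), for 0.2 s.
2. the corner above the leg is pressed down with more than 5 N and does not rock (sinks less than 2 mm), the wedge not being touched (contact force between the fingers and shelf above 5 N and value of joint shelf below 0.0156 rad and horizontal distance between the grasp point and shelf_corner below 0.06 m and height (world z) of the grasp point above 0.18 m and contact force between the fingers and wedge below 0.5 N), for 0.2 s.
At the end, for the whole second after the job is handed in: The wedge lies flat and released under the bare leg, thin end to the shelf's left, tip 34-60 mm beyond the leg's centre (snug), middle within 11 mm sideways of it, straight within 0.3 rad; the shelf is level (rocked under 0.008 rad); jars and salt shaker upright (all of step 1 and value of joint shelf below 0.008 rad and linear speed of wedge below 0.01 m/s and angle between each of spice_jar_1, spice_jar_2, spice_jar_5, mill_1's own z axis and vertical below 0.2 rad); the robot touches nothing.
It fails at once if a jar or the salt shaker on the shelf is tipped (more than 0.4 rad) or pushed more than 40 mm (angle between any of spice_jar_1, spice_jar_2, spice_jar_5, mill_1's own z axis and vertical above 0.4 rad or distance of any of spice_jar_1, spice_jar_2, spice_jar_5, mill_1 from where it was at the start of the episode above 0.04 m).
It also fails if it takes over 67 s, if anything falls off the work surface, if the arm or the gripper's body presses on something with over 40 N, if the wrist force passes 120 N, or if a joint passes its speed limit or range.

## Working session

There is one attempt and no reset: what is moved stays moved. The work goes in short steps, Python scripts to look and compute and a shell command to move; the robot and the scene stay as the last step left them, time stands still between calls to the robot, and variables do not carry over. Pictures are saved under pics/ and viewed, at most 10 in all, crops included, and the job is handed in when it is done.

```bash
ls; mkdir -p pics
python3 - <<'E'
from cell import manip
import cv2,numpy as np
print(manip.grip_depth)
for n in ("scene","top"):
    p,d=manip.camera(n); cv2.imwrite(f"pics/{n}0.png",p[:,:,::-1]); np.save(f"pics/{n}0.npy",d)
    np.save(f"pics/{n}0rgb.npy",p)
    print(n,{k:np.round(v,3).tolist() for k,v in manip.camera_info(n).items()})
print(manip.camera_info("wrist"))
print(manip.read_state())
E
```

```text
cell.py
nudge.py
pics
-18.8
scene {'K': [[455.186, 0.0, 321.47], [0.0, 455.186, 196.766], [0.0, 0.0, 1.0]], 'rvec': [2.005, -0.696, 0.432], 'tvec': [-477.393, 257.753, 987.458]}
top {'K': [[436.326, 0.0, 319.193], [0.0, 436.326, 205.769], [0.0, 0.0, 1.0]], 'rvec': [1.92, -2.069, 0.445], 'tvec': [22.18, 581.631, 1045.383]}
{'K': array([[318.26520655,   0.        , 312.46469878],
       [  0.        , 318.26520655, 199.21767479],
       [  0.        ,   0.        ,   1.        ]]), 'mount': array([[-3.52145656e-04, -9.70412743e-01, -2.41451828e-01,
         6.99634766e+01],
       [ 9.99999937e-01, -3.54395872e-04, -3.41076882e-05,
        -3.69398531e-01],
       [-5.24709958e-05, -2.41451825e-01,  9.70412806e-01,
        -1.80886775e+02],
       [ 0.00000000e+00,  0.00000000e+00,  0.00000000e+00,
         1.00000000e+00]])}
{'clock': 0.1, 'joints': array([ 1.15738100e+00,  3.00392493e-01,  1.52150361e+00,  3.02088776e-05,
        1.32068707e+00, -6.65821852e-02]), 'qd': array([-0.00024809, -0.00185465, -0.00261507,  0.00086998, -0.00029945,
       -0.00014997]), 'effort': array([ 1.30228822e-03, -5.32640755e+01, -3.53281546e+01,  7.08701299e-02,
        2.34567525e-02, -9.91725665e-05]), 'eef_pos': array([186.85204439, 517.04790618, 204.9622184 ]), 'eef_rot': array([-3.14060627e+00, -9.50990065e-05,  2.79475197e+00]), 'wrist_force': array([ 0.52673886,  0.16840941, -0.45931557]), 'moment': array([ 0.07110844,  0.00752552, -0.01232957]), 'finger_force': 0.0, 'finger_gap': 94.13612124835852}
```

View pics/scene0.png

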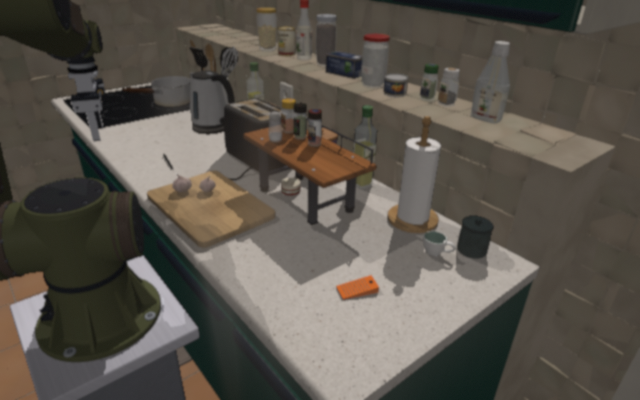

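View pics/top0.png

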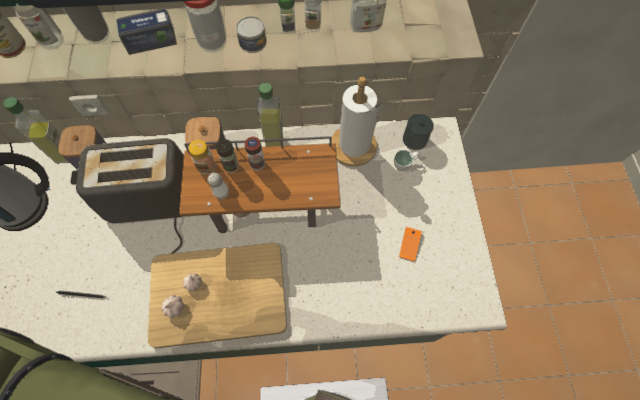

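The scene view shows the orange wedge at about (357,288). The shelf board's right end is near (340,170) and the front right leg's base near (313,220). In the top view the wedge is at (411,244), with the board spanning columns 180 to 340 and rows 150 to 212. Next I measure these.

```bash
cat > h.py <<'E'
import numpy as np,cv2
from cell import manip
def cloud(name,d):
    i=manip.camera_info(name);K=i["K"];R=cv2.Rodrigues(np.float64(i["rvec"]))[0];t=np.ravel(i["tvec"])
    v,u=np.mgrid[:400,:640]
    c=np.stack([(u-K[0,2])/K[0,0]*d,(v-K[1,2])/K[1,1]*d,d],-1)
    return (c-t)@R
def orange(p):
    h=cv2.cvtColor(p,cv2.COLOR_RGB2HSV); return (h[...,0]>3)&(h[...,0]<16)&(h[...,1]>200)&(h[...,2]>120)
def rect(P):
    r=cv2.minAreaRect(np.float32(P[:,:2])); return np.round(cv2.boxPoints(r),1).tolist(),np.round(r[0],1),np.round(r[1],1),r[2]
E
python3 - <<'E'
from h import *
for n in ("scene","top"):
    p=np.load(f"pics/{n}0rgb.npy");d=np.load(f"pics/{n}0.npy");X=cloud(n,d);
    m=orange(p)&(d>0)&(X[...,2]<40)&(X[...,2]>-15)
    k,l,s,c=cv2.connectedComponentsWithStats(m.astype(np.uint8)); print(n,[(a.tolist()) for a in s[1:] if a[4]>30])
    j=1+np.argmax(s[1:,4]); P=X[l==j]; print("wedge",rect(P),P[:,2].min(),P[:,2].max())
    # slope of the top
    A=np.c_[P,np.ones(len(P))]; print("plane z=",np.linalg.lstsq(np.c_[P[:,:2],np.ones(len(P))],P[:,2],rcond=None)[0])
    b=(abs(X[...,2]-180)<8)&(d>0)&(X[...,0]>250)
    k,l,s,c=cv2.connectedComponentsWithStats(b.astype(np.uint8)); j=1+np.argmax(s[1:,4]); print("board",s[j].tolist(),rect(X[l==j]),np.median(X[l==j][:,2]))
    w=(abs(X[...,2])<6)&(d>0); print("table z",np.median(X[w][:,2]))
p=np.load("pics/scene0rgb.npy");d=np.load("pics/scene0.npy");X=cloud("scene",d)
for r in (195,205,215,220,224):
  print(r,[(c,X[r,c].round().astype(int).tolist(),p[r,c].tolist()) for c in range(302,324,3)])
big=cv2.resize(p[130:330,240:440],(800,600)if 0 else (800,800)[:2],interpolation=cv2.INTER_CUBIC)[:600]
E
```

```text
scene []Traceback (most recent call last):
  File "<stdin>", line 6, in <module>
    return _wrapfunc(a, 'argmax', axis=axis, out=out, **kwds)
    return bound(*args, **kwds)
ValueError: attempt to get argmax of an empty sequence
```

Run:
```python
from h import *
for n,(r,c) in dict(scene=(288,357),top=(244,411)).items():
    p=np.load(f"pics/{n}0rgb.npy");d=np.load(f"pics/{n}0.npy");X=cloud(n,d);h=cv2.cvtColor(p,cv2.COLOR_RGB2HSV)
    print(n,h[r,c],p[r,c],d[r,c],X[r,c])
    for q in ((300,450),(260,390),(300,300),(100,100)): print(q,d[q],X[q].round(1))
```

```text
scene [ 11 182 188] [188 103  54] 1063.8606 [ 490.92089712 -284.13707932   12.97393128]
(300, 450) 1052.8096 [ 643.5 -436.6    1.1]
(260, 390) 1178.654 [ 642.7 -247.3    0.7]
(300, 300) 1040.5752 [ 368.6 -225.6    1.9]
(100, 100) 1229.1136 [195.5 444.4 326.6]
top [ 13 193 232] [232 134  56] 1247.031 [ 494.04653008 -278.04585193   10.03435905]
(300, 450) 1190.0093 [ 329.3 -360.3    1.8]
(260, 390) 1237.0598 [ 454.1 -213.3    0.8]
(300, 300) 1191.6929 [360.3  47.7  -0.9]
(100, 100) 1226.0421 [921.2 571.1 193.4]
```

```bash
sed -i 's/>200/>150/' h.py
python3 - <<'E'
from h import *
for n in ("scene","top"):
    p=np.load(f"pics/{n}0rgb.npy");d=np.load(f"pics/{n}0.npy");X=cloud(n,d);
    roi=(X[...,0]>420)&(X[...,0]<570)&(X[...,1]<-200)&(X[...,1]>-360)
    m=orange(p)&(d>0)&(X[...,2]<40)&(X[...,2]>-15)&roi
    k,l,s,c=cv2.connectedComponentsWithStats(m.astype(np.uint8)); j=1+np.argmax(s[1:,4]); P=X[l==j]; print(n,s[j].tolist(),"wedge",rect(P),P[:,2].min(),P[:,2].max())
    print("plane z=",np.linalg.lstsq(np.c_[P[:,:2],np.ones(len(P))],P[:,2],rcond=None)[0])
    b=(abs(X[...,2]-180)<8)&(d>0)&(X[...,0]>250)&(X[...,0]<850)&(p[...,0]>p[...,2]+40.)
    k,l,s,c=cv2.connectedComponentsWithStats(b.astype(np.uint8)); j=1+np.argmax(s[1:,4]); print("board",s[j].tolist(),rect(X[l==j]),np.median(X[l==j][:,2]))
p=np.load("pics/scene0rgb.npy");d=np.load("pics/scene0.npy");X=cloud("scene",d)
dark=(p.max(-1)<75)&(d>0)&(X[...,0]>400)&(X[...,0]<800)&(X[...,1]>-150)&(X[...,1]<300)
for lo,hi in ((14,25),(25,45),(70,140)):
  m=dark&(X[...,2]>lo)&(X[...,2]<hi)
  k,l,s,c=cv2.connectedComponentsWithStats(m.astype(np.uint8))
  for j in range(1,k):
    if s[j,4]>25: P=X[l==j]; print(lo,s[j].tolist(),P.min(0).round(),P.max(0).round(),P.mean(0).round())
cv2.imwrite("pics/crop1.png",cv2.resize(p[150:310,250:410,::-1],(600,600),interpolation=cv2.INTER_CUBIC))
E
```

```text
scene [337, 276, 41, 23, 521] wedge ([[445.79998779296875, -286.29998779296875], [527.7000122070312, -316.3999938964844], [543.2999877929688, -274.0], [461.3999938964844, -243.8000030517578]], array([ 494.6, -280.1]), array([45.2, 87.2]), 69.79337310791016) 1.5277064202167074 20.34659029666657
plane z= [ 1.34972114e-01 -1.06249640e-02 -5.77978383e+01]
board [271, 134, 104, 51, 2665] ([[550.7000122070312, -78.19999694824219], [743.2000122070312, -81.9000015258789], [749.5999755859375, 248.8000030517578], [557.0999755859375, 252.5]], array([650.1,  85.3]), array([330.7, 192.5]), 88.89234924316406) 181.7992660325802
top [400, 228, 21, 33, 480] wedge ([[446.1000061035156, -281.79998779296875], [529.9000244140625, -313.1000061035156], [545.9000244140625, -270.20001220703125], [462.1000061035156, -238.89999389648438]], array([ 496., -276.]), array([45.7, 89.5]), 69.53743743896484) -1.820028654918637 24.575862971462925
plane z= [ 1.25643949e-01 -5.53651196e-02 -6.77455323e+01]
board [180, 143, 161, 72, 8371] ([[552.7000122070312, -73.9000015258789], [744.9000244140625, -77.0], [751.7000122070312, 332.70001220703125], [559.5, 335.8999938964844]], array([652.2, 129.4]), array([409.8, 192.2]), 89.05621337890625) 179.22503515036308
14 [344, 205, 11, 5, 33] [707. -17.  14.] [730.  10.  24.] [714.  -8.  19.]
14 [307, 220, 11, 5, 30] [566. -16.  14.] [589.   9.  25.] [575.  -7.  20.]
25 [260, 179, 8, 7, 46] [571. 245.  25.] [593. 264.  45.] [579. 252.  35.]
25 [345, 199, 10, 8, 61] [706. -18.  25.] [729.   7.  45.] [714.  -9.  35.]
25 [308, 214, 9, 8, 53] [567. -15.  25.] [587.   7.  45.] [573.  -7.  35.]
70 [258, 152, 10, 22, 185] [570. 242.  70.] [596. 273. 140.] [580. 252. 105.]
70 [347, 177, 10, 17, 127] [706. -19.  70.] [730.   2. 120.] [715. -10.  95.]
70 [308, 184, 11, 25, 202] [565. -16.  70.] [589.   9. 140.] [574.  -7. 107.]
```

View pics/crop1.png

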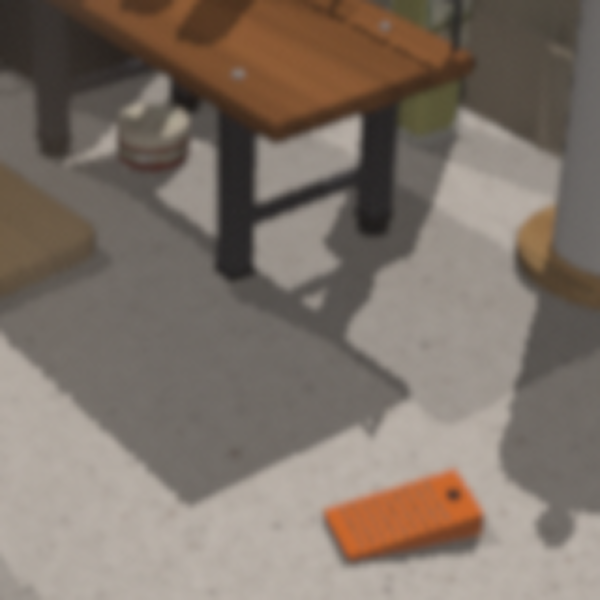

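```bash
cat >> h.py <<'E'
from scipy.spatial.transform import Rotation as Ro
def tool(yaw,a=0,flip=0):
    "tool down, tool x towards yaw, then leaning so that z points a rad from down towards yaw"
    z=np.r_[np.sin(a)*np.cos(yaw),np.sin(a)*np.sin(yaw),-np.cos(a)]
    x=np.r_[np.cos(a)*np.cos(yaw),np.cos(a)*np.sin(yaw),np.sin(a)]*(-1 if flip else 1)
    return np.c_[x,np.cross(z,x),z]
def go(p,R):
    s=manip.read_state(); C=Ro.from_euler('xyz',s["eef_rot"]).as_matrix()
    print("clock %.1f at"%s["clock"],s["eef_pos"].round(1),"row",(C.T@(np.array(p)-s["eef_pos"])).round(1).tolist(),Ro.from_matrix(C.T@R).as_rotvec().round(3).tolist(),"F",s["wrist_force"].round(1),"gap",s["finger_gap"].round(1))
def wr(q): # predicted wrist orientation
    e=Ro.from_euler; return (e('ZYZYZ',[q[0],q[1]+q[2],q[3],q[4],q[5]+np.pi/2])).as_matrix()
E
python3 - <<'E'
from h import *
s=manip.read_state(); print(abs(wr(s["joints"])-Ro.from_euler('xyz',s["eef_rot"]).as_matrix()).max())
L=280
for nm,p,yaw,a in (("grasp",(495,-278,5),2.786,0),("place",(575,-270,5),1.554,0),("tilt",(575,-270,5),1.554,.65),("seat",(578,-36,8),1.554,.65)):
  for fl in (0,1):
    R=tool(yaw,a,fl); w=np.array(p)-L*R[:,2]; j1=np.arctan2(w[1],w[0])
    for th in (1.6,2.0):
      B=Ro.from_euler('ZY',[j1,th]).as_matrix().T@R; e=Ro.from_matrix(B).as_euler('ZYZ'); print(nm,fl,w.round(),th,np.round([j1,e[0],e[1],(e[2]-np.pi/2+np.pi)%(2*np.pi)-np.pi],2))
p=np.load("pics/scene0rgb.npy");d=np.load("pics/top0.npy");X=cloud("top",d)
for n,r,c in (("towel",95,362),("towelbase",155,375),("mug",160,403),("canister",125,418),("rail",145,325)): print(n,X[r,c].round())
E
```

```text
Traceback (most recent call last):
  File "h.py", line 22, in wr
    e=Ro.from_euler; return (e('ZYZYZ',[q[0],q[1]+q[2],q[3],q[4],q[5]+np.pi/2])).as_matrix()
                             ~^^^^^^^^^^^^^^^^^^^^^^^^^^^^^^^^^^^^^^^^^^^^^^^^^
  File "scipy/spatial/transform/_rotation.pyx", line 1413, in scipy.spatial.transform._rotation.Rotation.from_euler
ValueError: Expected axis specification to be a non-empty string of upto 3 characters, got ZYZYZ
```

```bash
sed -i "s/e=Ro.from_euler; return .*/e=Ro.from_euler; return (e('ZYZ',[q[0],q[1]+q[2],q[3]])*e('YZ',[q[4],q[5]+np.pi\/2])).as_matrix()/" h.py
python3 - <<'E'
from h import *
s=manip.read_state(); print(abs(wr(s["joints"])-Ro.from_euler('xyz',s["eef_rot"]).as_matrix()).max())
L=280
for nm,p,yaw,a in (("grasp",(495,-278,5),2.786,0),("place",(575,-270,5),1.554,0),("tilt",(575,-270,5),1.554,.65),("seat",(578,-36,8),1.554,.65)):
  for fl in (0,1):
    R=tool(yaw,a,fl); w=np.array(p)-L*R[:,2]; j1=np.arctan2(w[1],w[0])
    for th in (1.6,2.0):
      B=Ro.from_euler('ZY',[j1,th]).as_matrix().T@R; e=Ro.from_matrix(B).as_euler('ZYZ'); print(nm,fl,w.round(),th,np.round([j1,e[0],e[1],(e[2]-np.pi/2+np.pi)%(2*np.pi)-np.pi],2))
p=np.load("pics/scene0rgb.npy");d=np.load("pics/top0.npy");X=cloud("top",d)
for n,r,c in (("towel",95,362),("towelbase",155,375),("mug",160,403),("canister",125,418),("rail",145,325)): print(n,X[r,c].round())
E
```

```text
2.7755575615628914e-16
grasp 0 [ 495. -278.  285.] 1.6 [-0.51  0.    1.54 -1.73]
grasp 0 [ 495. -278.  285.] 2.0 [-0.51  0.    1.14 -1.73]
grasp 1 [ 495. -278.  285.] 1.6 [-0.51  0.    1.54  1.41]
grasp 1 [ 495. -278.  285.] 2.0 [-0.51  0.    1.14  1.41]
place 0 [ 575. -270.  285.] 1.6 [-0.44  0.    1.54 -0.42]
place 0 [ 575. -270.  285.] 2.0 [-0.44  0.    1.14 -0.42]
place 1 [ 575. -270.  285.] 1.6 [-0.44  0.    1.54  2.72]
place 1 [ 575. -270.  285.] 2.0 [-0.44  0.    1.14  2.72]
tilt 0 [ 572. -439.  228.] 1.6 [-0.65  0.54  1.91 -0.55]
tilt 0 [ 572. -439.  228.] 2.0 [-0.65  0.51  1.57 -0.75]
tilt 1 [ 572. -439.  228.] 1.6 [-0.65  0.54  1.91  2.59]
tilt 1 [ 572. -439.  228.] 2.0 [-0.65  0.51  1.57  2.39]
seat 0 [ 575. -205.  231.] 1.6 [-0.34  0.62  1.74 -0.28]
seat 0 [ 575. -205.  231.] 2.0 [-0.34  0.62  1.42 -0.51]
seat 1 [ 575. -205.  231.] 1.6 [-0.34  0.62  1.74  2.86]
seat 1 [ 575. -205.  231.] 2.0 [-0.34  0.62  1.42  2.63]
towel [ 830. -153.  264.]
towelbase [ 800. -215.    0.]
mug [ 769. -298.   10.]
canister [ 844. -341.   87.]
rail [735. -48. 181.]
```

Run:
```python
from h import *
go((495,-278,150),tool(2.786))
```

```text
Traceback (most recent call last):
  File "h.py", line 20, in go
    print("clock %.1f at"%s["clock"],s["eef_pos"].round(1),"row",(C.T@(np.array(p)-s["eef_pos"])).round(1).tolist(),Ro.from_matrix(C.T@R).as_rotvec().round(3).tolist(),"F",s["wrist_force"].round(1),"gap",s["finger_gap"].round(1))
                                                                                                                                                                                                            ^^^^^^^^^^^^^^^^^^^^^
AttributeError: 'float' object has no attribute 'round'
```

```bash
sed -i 's/s\["finger_gap"\].round(1)/round(float(s["finger_gap"]),1)/' h.py
python3 - <<'E'
from h import *
go((495,-278,150),tool(2.786))
E
```

```text
clock 0.1 at [186.9 517.  205. ] row [-560.1, -642.9, 55.5] [-0.001, -0.0, 0.009] F [ 0.5  0.2 -0.5] gap 94.1
```

```bash
A='[[-28,-32,3,0,0,0],[-56,-64,6,0,0,0],[-84,-96,8,0,0,0],[-112,-128,11,0,0,0],[-140,-161,14,0,0,0]]'
python3 nudge.py '[[-28,-32,3,0,0,0],[-56,-64,6,0,0,0],[-84,-96,8,0,0,0],[-112,-128,11,0,0,0],[-140,-161,14,0,0,0]]'
python3 nudge.py '[[-28,-32,3,0,0,0],[-56,-64,6,0,0,0],[-84,-96,8,0,0,0],[-112,-128,11,0,0,0],[-140,-161,14,0,0,0]]'
python3 nudge.py '[[-28,-32,3,0,0,0],[-56,-64,6,0,0,0],[-84,-96,8,0,0,0],[-112,-128,11,0,0,0],[-140,-161,14,0,0,0]]'
python3 nudge.py '[[-28,-32,3,0,0,0],[-56,-64,6,0,0,0],[-84,-96,8,0,0,0],[-112,-128,11,0,0,0],[-140,-161,14,0,0,0]]'
python3 nudge.py '[[0,0,0,0,0,0],[0,0,0,0,0,0]]'
python3 - <<'E'
from h import *
go((495,-278,150),tool(2.786))
s=manip.read_state();p,d=manip.camera("wrist");cv2.imwrite("pics/w1.png",p[:,:,::-1])
i=manip.camera_info("wrist");K=i["K"];v,u=np.mgrid[:400,:640]
c=np.stack([(u-K[0,2])/K[0,0]*d,(v-K[1,2])/K[1,1]*d,d,np.ones_like(d)],-1)@i["mount"].T
X=c[...,:3]@Ro.from_euler('xyz',s["eef_rot"]).as_matrix().T+s["eef_pos"]
m=orange(p)&(d>0)&(abs(X[...,0]-495)<80)&(abs(X[...,1]+278)<80)&(abs(X[...,2]-10)<25); P=X[m]; print(len(P),rect(P),P[:,2].min(),P[:,2].max())
E
```

```text
clock: 0.6
eef_pos: [264.0, 316.6, 191.2]
eef_rot: [-3.141, 0.0, 2.795]
wrist_force: [0.1, 0.5, 0.6]
finger_gap: 93.9
finger_force: 0.0
clock: 1.1
eef_pos: [341.0, 117.6, 177.4]
eef_rot: [3.141, 0.0, 2.795]
wrist_force: [1.3, 0.2, 0.3]
finger_gap: 93.8
finger_force: 0.0
clock: 1.6
eef_pos: [418.0, -81.6, 163.3]
eef_rot: [3.142, -0.0, 2.795]
wrist_force: [0.4, 0.6, 0.4]
finger_gap: 93.8
finger_force: 0.0
clock: 2.1
eef_pos: [494.9, -280.4, 149.0]
eef_rot: [3.141, -0.001, 2.795]
wrist_force: [0.0, 1.1, 0.3]
finger_gap: 93.7
finger_force: 0.0
clock: 2.3
eef_pos: [494.3, -278.8, 148.6]
eef_rot: [3.141, -0.002, 2.794]
wrist_force: [-0.8, -0.2, -0.4]
finger_gap: 93.9
finger_force: 0.0
clock 2.3 at [ 494.3 -278.8  148.6] row [-0.4, 1.0, -1.4] [0.001, -0.002, 0.008] F [-0.8 -0.2 -0.4] gap 93.9
3063 ([[448.1000061035156, -282.8999938964844], [531.0999755859375, -314.6000061035156], [547.2999877929688, -272.3999938964844], [464.20001220703125, -240.6999969482422]], array([ 497.7, -277.7]), array([45.2, 88.9]), 69.10742950439453) 4.920740567645424 20.72471545151552
```

```bash
python3 nudge.py '[[-8,1,30,0,0,0.015],[-16,2,65,0,0,0.015],[-16,2,100,0,0,0.015],[-16,2,130,0,0,0.015],[-16,2,144,0,0,0.015]]'
python3 nudge.py '[[0,0,0,0,0,0],[0,0,0,0,0,0],[0,0,0,0,0,0],[0,0,0,0,0,0],[0,0,0,0,0,0]]' 30 15
python3 nudge.py '[[0,0,0,0,0,0],[0,0,0,0,0,0],[0,0,0,0,0,0],[0,0,0,0,0,0],[0,0,0,0,0,0]]'
```

```text
clock: 2.85
eef_pos: [509.5, -280.5, 3.5]
eef_rot: [3.141, -0.003, 2.781]
wrist_force: [0.2, -0.2, 1.1]
finger_gap: 93.7
finger_force: 0.0
clock: 3.35
eef_pos: [510.7, -282.5, 6.3]
eef_rot: [-3.141, 0.001, 2.78]
wrist_force: [-0.4, 1.0, -1.2]
finger_gap: 57.6
finger_force: 0.0
clock: 3.85
eef_pos: [510.5, -282.4, 5.7]
eef_rot: [-3.141, 0.0, 2.78]
wrist_force: [-1.4, 0.9, 5.3]
finger_gap: 46.0
finger_force: 15.0
```

```bash
python3 nudge.py '[[0,0,-15,0,0,0],[-12,16,-30,0,0,0.14],[-24,32,-30,0,0,0.28],[-36,48,-30,0,0,0.42],[-49,64,-30,0,0,0.56]]'
python3 nudge.py '[[0,0,0,0,0,0.14],[0,0,0,0,0,0.28],[0,0,0,0,0,0.42],[0,0,0,0,0,0.56],[0,0,0,0,0,0.666]]'
python3 nudge.py '[[0,0,0,0,0,0],[0,0,0,0,0,0]]'
python3 - <<'E'
from h import *
go((578.7,-240,6),tool(1.554))
E
```

```text
clock: 4.35
eef_pos: [579.6, -239.4, 36.4]
eef_rot: [3.141, 0.0, 2.214]
wrist_force: [-0.9, -0.8, -0.2]
finger_gap: 45.6
finger_force: 15.0
clock: 4.85
eef_pos: [579.0, -239.8, 36.2]
eef_rot: [3.141, 0.0, 1.548]
wrist_force: [0.1, -0.4, -0.6]
finger_gap: 45.8
finger_force: 15.0
clock: 5.05
eef_pos: [579.0, -239.8, 35.9]
eef_rot: [3.141, 0.0, 1.557]
wrist_force: [0.3, 0.9, -1.0]
finger_gap: 45.6
finger_force: 15.0
clock 5.0 at [ 579.  -239.8   35.9] row [-0.2, -0.3, 29.9] [0.0, 0.0, 0.003] F [ 0.3  0.9 -1. ] gap 45.6
```

Lower, release, rise, and look again at the wedge and the leg.

```bash
python3 nudge.py '[[0,0,15,0,0,0],[0,0,25,0,0,0],[0,0,29,0,0,0],[0,0,30,0,0,0],[0,0,30,0,0,0]]'
python3 nudge.py '[[0,0,0,0,0,0],[0,0,0,0,0,0],[0,0,0,0,0,0],[0,0,0,0,0,0]]' 90
python3 nudge.py '[[0,0,-30,0,0,0],[0,0,-70,0,0,0],[0,0,-110,0,0,0],[0,0,-110,0,0,0],[0,0,-110,0,0,0]]'
python3 - <<'E'
from h import *
s=manip.read_state();p,d=manip.camera("wrist");cv2.imwrite("pics/w2.png",p[:,:,::-1])
i=manip.camera_info("wrist");K=i["K"];v,u=np.mgrid[:400,:640]
c=np.stack([(u-K[0,2])/K[0,0]*d,(v-K[1,2])/K[1,1]*d,d,np.ones_like(d)],-1)@i["mount"].T
X=c[...,:3]@Ro.from_euler('xyz',s["eef_rot"]).as_matrix().T+s["eef_pos"]
m=orange(p)&(d>0)&(abs(X[...,0]-579)<60)&(abs(X[...,1]+230)<70)&(abs(X[...,2]-10)<25); P=X[m]; print(len(P),rect(P),P[:,2].min(),P[:,2].max())
m=(d>0)&(p.max(-1)<75)&(X[...,2]>14)&(X[...,2]<150)&(X[...,1]>-60)&(abs(X[...,0]-640)<120); P=X[m]
for lo,hi in((14,45),(45,70),(70,110)):
  for a,b in((540,615),(670,760)):
    Q=P[(P[:,2]>lo)&(P[:,2]<hi)&(P[:,0]>a)&(P[:,0]<b)]; print(lo,a,len(Q),np.percentile(Q,[2,25,50,75,98],axis=0).round(1).tolist() if len(Q) else "")
go((578.7,-245,8),tool(1.554,.7))
E
```

```text
clock: 5.55
eef_pos: [578.7, -239.7, 4.9]
eef_rot: [-3.141, -0.0, 1.555]
wrist_force: [-0.7, -0.2, 1.9]
finger_gap: 45.5
finger_force: 15.0
clock: 5.95
eef_pos: [578.9, -239.8, 5.3]
eef_rot: [-3.142, -0.0, 1.554]
wrist_force: [1.0, 0.2, -0.7]
finger_gap: 74.7
finger_force: 0.0
clock: 6.45
eef_pos: [579.1, -239.9, 116.0]
eef_rot: [3.14, 0.001, 1.554]
wrist_force: [0.2, 0.3, -0.4]
finger_gap: 90.1
finger_force: 0.0
3703 ([[555.0, -270.8999938964844], [600.0999755859375, -271.8999938964844], [602.0999755859375, -182.10000610351562], [556.9000244140625, -181.10000610351562]], array([ 578.5, -226.5]), array([89.9, 45.2]), 88.75596618652344) 5.244781696991666 19.948559093605496
14 540 0 
14 670 0 
45 540 0 
45 670 0 
70 540 0 
70 670 0 
clock 6.5 at [ 578.6 -239.7  114.7] row [-5.4, 0.3, 106.7] [-0.001, 0.7, -0.0] F [-0.1 -0.2 -0.1] gap 89.9
```

View pics/w2.png

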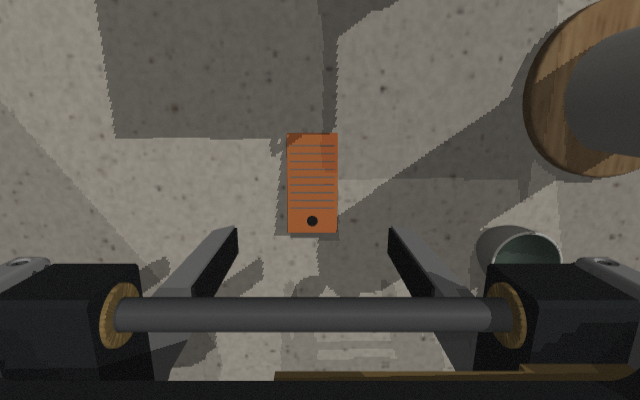

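```bash
python3 nudge.py '[[0,0,0,0,0.14,0],[-5,0,10,0,0.28,0],[-10,0,20,0,0.42,0],[-15,0,30,0,0.56,0],[-22,0,40,0,0.7,0]]'
python3 nudge.py '[[0,0,0,0,0,0],[0,0,0,0,0,0]]'
python3 - <<'E'
from h import *
go((578.4,-262,8),tool(1.551,.7)); print(manip.read_state()["joints"].round(2))
E
```

```text
clock: 7.0
eef_pos: [578.2, -261.9, 74.1]
eef_rot: [-3.141, -0.707, 1.553]
wrist_force: [-1.0, 0.0, 0.2]
finger_gap: 89.9
finger_force: 0.0
clock: 7.2
eef_pos: [577.9, -261.8, 73.3]
eef_rot: [-3.138, -0.7, 1.55]
wrist_force: [0.7, -0.2, 1.5]
finger_gap: 90.2
finger_force: 0.0
clock 7.2 at [ 577.9 -261.8   73.3] row [-42.2, 0.7, 49.8] [-0.003, -0.0, -0.001] F [ 0.7 -0.2  1.5] gap 90.2
[-0.7   0.87  1.1   0.52  1.65 -0.77]
```

```bash
python3 nudge.py '[[-13,0.5,15,0,0,0],[-26,0.5,30,0,0,0],[-38,0.5,45,0,0,0],[-42,0.5,50,0,0,0],[-42,0.5,50,0,0,0]]'
python3 nudge.py '[[0,0,0,0,0,0],[0,0,0,0,0,0],[0,0,0,0,0,0],[0,0,0,0,0,0],[0,0,0,0,0,0]]' 30 20
python3 nudge.py '[[0,0,0,0,0,0],[0,0,0,0,0,0],[0,0,0,0,0,0],[0,0,0,0,0,0],[0,0,0,0,0,0]]'
python3 - <<'E'
from h import *
go((578.4,-96,8),tool(1.554,.7))
p,d=manip.camera("scene");X=cloud("scene",d)
m=orange(p)&(d>0)&(abs(X[...,0]-579)<60)&(abs(X[...,1]+230)<70)&(abs(X[...,2]-10)<25);P=X[m];print(len(P),rect(P))
cv2.imwrite("pics/s2.png",cv2.resize(p[100:300,250:450,::-1],(600,600),interpolation=cv2.INTER_CUBIC))
E
```

```text
clock: 7.7
eef_pos: [578.7, -261.1, 8.8]
eef_rot: [-3.139, -0.701, 1.553]
wrist_force: [0.7, -0.1, 0.6]
finger_gap: 90.2
finger_force: 0.0
clock: 8.2
eef_pos: [579.1, -261.8, 10.4]
eef_rot: [3.141, -0.7, 1.554]
wrist_force: [0.2, 0.2, 0.7]
finger_gap: 53.3
finger_force: 0.0
clock: 8.7
eef_pos: [579.1, -261.8, 10.3]
eef_rot: [3.141, -0.7, 1.554]
wrist_force: [0.6, -0.5, 1.5]
finger_gap: 45.6
finger_force: 20.0
clock 8.7 at [ 579.1 -261.8   10.3] row [125.3, -3.5, 108.5] [0.0, 0.0, -0.0] F [ 0.6 -0.5  1.5] gap 45.6
193 ([[550.9000244140625, -251.1999969482422], [592.5, -254.5], [597.9000244140625, -186.6999969482422], [556.2999877929688, -183.3000030517578]], array([ 574.4, -218.9]), array([68.1, 41.8]), 85.45855712890625)
```

View pics/s2.png

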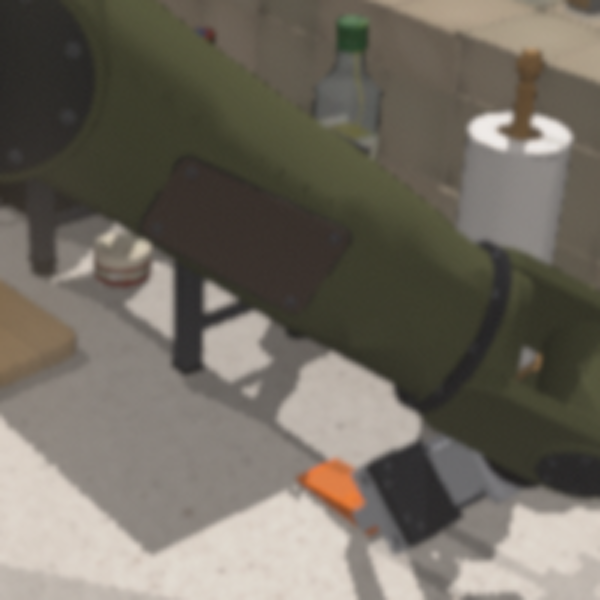

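```bash
python3 nudge.py '[[23,-1,19.3,0,0,0],[46,-2,38.6,0,0,0],[69,-3,58,0,0,0],[92,-3.5,77.3,0,0,0],[115,-3.5,96.6,0,0,0]]'
python3 nudge.py '[[0,0,0,0,0,0],[0,0,0,0,0,0]]'
python3 - <<'E'
from h import *
go((578.4,-40,9),tool(1.554,.7))
for n in("scene","top"):
  p,d=manip.camera(n);X=cloud(n,d)
  m=orange(p)&(d>0)&(abs(X[...,0]-579)<60)&(abs(X[...,1]+70)<80)&(abs(X[...,2]-10)<25);P=X[m];print(n,len(P),rect(P) if len(P)>4 else "")
  m=(d>0)&(p.max(-1)<75)&(X[...,2]>15)&(X[...,2]<140)&(X[...,1]>-30)&(X[...,1]<25)&(abs(X[...,0]-580)<30); Q=X[m]; print(len(Q),np.percentile(Q,[2,10,50,90,98],axis=0).round(1).tolist() if len(Q) else "")
  cv2.imwrite(f"pics/{n}3.png",cv2.resize(p[130:250,280:400,::-1] if n=="scene" else p[130:290,240:440,::-1],(600,600) if n=="scene" else (750,600),interpolation=cv2.INTER_CUBIC))
E
```

```text
clock: 9.25
eef_pos: [577.9, -110.3, 10.3]
eef_rot: [-3.141, -0.7, 1.554]
wrist_force: [-0.2, -0.3, 0.1]
finger_gap: 45.4
finger_force: 20.0
clock: 9.45
eef_pos: [578.2, -111.5, 10.4]
eef_rot: [3.141, -0.7, 1.555]
wrist_force: [0.2, -0.5, -1.3]
finger_gap: 45.4
finger_force: 20.0
clock 9.4 at [ 578.2 -111.5   10.4] row [53.7, -0.9, 47.1] [-0.0, 0.0, 0.001] F [ 0.2 -0.5 -1.3] gap 45.4
scene 82 ([[549.2999877929688, -95.0999984741211], [572.5, -97.19999694824219], [578.2999877929688, -35.400001525878906], [555.0999755859375, -33.20000076293945]], array([563.8, -65.2]), array([62.1, 23.3]), 84.63092041015625)
347 [[566.8, -14.2, 18.0], [568.0, -12.7, 28.3], [572.0, -9.2, 75.1], [584.6, 1.1, 129.6], [602.4, 6.1, 137.5]]
top 0 
0
```

View pics/scene3.png

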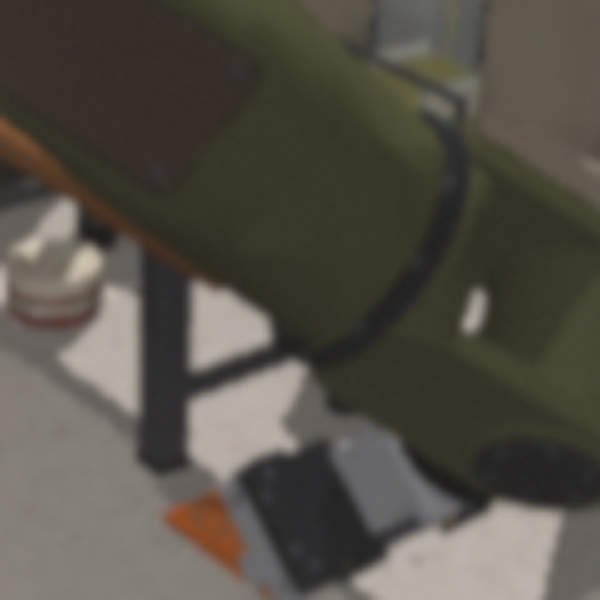

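```bash
python3 nudge.py '[[9,0,7.7,0,0,0],[18,0,15.5,0,0,0],[27,0,23.2,0,0,0],[36,0,31,0,0,0],[46,0,38.6,0,0,0]]'
python3 nudge.py '[[0,0,0,0,0,0],[1.5,0,1.3,0,0,0],[3.1,0,2.6,0,0,0],[4.6,0,3.9,0,0,0],[4.6,0,3.9,0,0,0]]'
python3 nudge.py '[[1.5,0,1.3,0,0,0],[3.1,0,2.6,0,0,0],[3.1,0,2.6,0,0,0]]'
```

```text
clock: 10.05
eef_pos: [579.0, -50.2, 10.4]
eef_rot: [-3.141, -0.7, 1.554]
wrist_force: [-0.6, -0.3, -0.5]
finger_gap: 45.2
finger_force: 20.0
clock: 10.55
eef_pos: [579.2, -45.4, 10.3]
eef_rot: [-3.141, -0.7, 1.554]
wrist_force: [0.9, -0.0, -0.1]
finger_gap: 45.4
finger_force: 20.0
clock: 10.85
eef_pos: [579.3, -41.2, 10.4]
eef_rot: [-3.142, -0.7, 1.554]
wrist_force: [-0.2, 1.1, -0.8]
finger_gap: 45.6
finger_force: 20.0
```

```bash
python3 nudge.py '[[0.8,0,0.6,0,0,0],[1.5,0,1.3,0,0,0],[1.5,0,1.3,0,0,0]]'
python3 nudge.py '[[0.8,0,0.6,0,0,0],[1.5,0,1.3,0,0,0],[1.5,0,1.3,0,0,0]]'
```

```text
clock: 11.15
eef_pos: [579.3, -39.3, 10.4]
eef_rot: [-3.142, -0.7, 1.554]
wrist_force: [-0.2, -0.3, 0.1]
finger_gap: 45.7
finger_force: 20.0
clock: 11.45
eef_pos: [579.4, -37.3, 10.4]
eef_rot: [3.142, -0.7, 1.554]
wrist_force: [0.0, 0.4, -0.2]
finger_gap: 45.7
finger_force: 20.0
```

```bash
python3 nudge.py '[[0.8,0,0.6,0,0,0],[0.8,0,0.6,0,0,0]]'
```

```text
clock: 11.65
eef_pos: [579.4, -36.3, 10.4]
eef_rot: [-3.141, -0.7, 1.554]
wrist_force: [0.1, 0.7, -0.8]
finger_gap: 45.7
finger_force: 20.0
```

```bash
python3 nudge.py '[[0.8,0,0.6,0,0,0],[1.5,0,1.3,0,0,0],[1.5,0,1.3,0,0,0]]'
python3 nudge.py '[[0.8,0,0.6,0,0,0],[1.5,0,1.3,0,0,0],[1.5,0,1.3,0,0,0]]' | grep -E "pos|force"
python3 - <<'E'
from h import *
p,d=manip.camera("scene");X=cloud("scene",d)
m=orange(p)&(d>0)&(abs(X[...,0]-579)<60)&(abs(X[...,1]+20)<80)&(abs(X[...,2]-10)<25);P=X[m];print(len(P),rect(P) if len(P)>4 else "")
cv2.imwrite("pics/s4.png",cv2.resize(p[160:250,280:370,::-1],(600,600),interpolation=cv2.INTER_CUBIC))
E
```

```text
clock: 11.95
eef_pos: [579.4, -34.4, 10.4]
eef_rot: [3.142, -0.7, 1.554]
wrist_force: [-0.4, -0.5, -1.3]
finger_gap: 45.5
finger_force: 20.0
eef_pos: [579.4, -32.4, 10.3]
wrist_force: [0.6, -0.1, -3.6]
finger_force: 20.0
60 ([[551.7000122070312, -16.5], [573.7999877929688, -18.5], [579.0999755859375, 41.599998474121094], [557.0, 43.599998474121094]], array([565.4,  12.6]), array([60.3, 22.2]), 84.95586395263672)
```

View pics/s4.png

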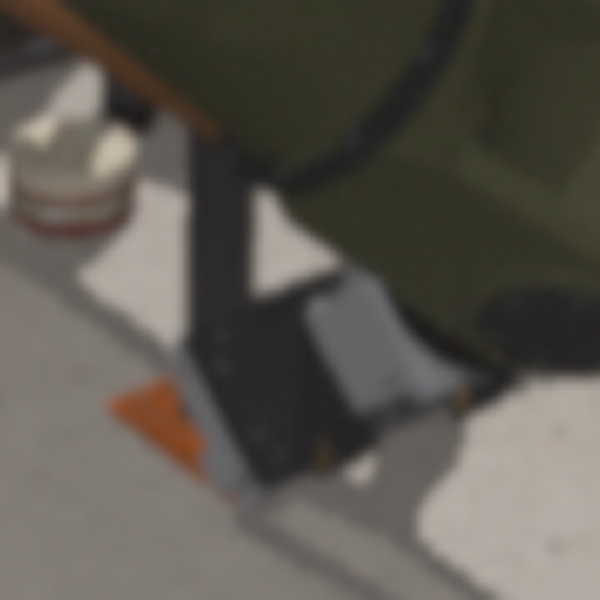

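```bash
python3 nudge.py '[[0.8,0,0.6,0,0,0],[0.8,0,0.6,0,0,0],[0.8,0,0.6,0,0,0]]'| grep -E "pos|force"
python3 nudge.py '[[0.8,0,0.6,0,0,0],[0.8,0,0.6,0,0,0],[0.8,0,0.6,0,0,0]]'| grep -E "pos|force"
python3 nudge.py '[[0.8,0,0.6,0,0,0],[0.8,0,0.6,0,0,0],[0.8,0,0.6,0,0,0]]'| grep -E "pos|force"
```

```text
eef_pos: [579.4, -31.5, 10.4]
wrist_force: [-0.7, -2.1, -4.5]
finger_force: 20.0
eef_pos: [579.5, -30.5, 10.5]
wrist_force: [-0.6, -4.0, -5.0]
finger_force: 20.0
eef_pos: [579.5, -29.5, 10.5]
wrist_force: [0.1, -4.7, -4.9]
finger_force: 20.0
```

```bash
python3 nudge.py '[[0.8,0,0.6,0,0,0],[0.8,0,0.6,0,0,0],[0.8,0,0.6,0,0,0]]'| grep -E "pos|force"
python3 nudge.py '[[0.8,0,0.6,0,0,0],[0.8,0,0.6,0,0,0],[0.8,0,0.6,0,0,0]]'| grep -E "pos|force"
```

```text
eef_pos: [579.5, -28.5, 10.5]
wrist_force: [-0.2, -4.5, -6.8]
finger_force: 20.0
eef_pos: [579.5, -27.6, 10.5]
wrist_force: [0.8, -5.4, -6.9]
finger_force: 20.0
```

```bash
python3 nudge.py '[[0.8,0,0.6,0,0,0],[0.8,0,0.6,0,0,0],[0.8,0,0.6,0,0,0]]'| grep -E "pos|force"
python3 nudge.py '[[0.8,0,0.6,0,0,0],[0.8,0,0.6,0,0,0],[0.8,0,0.6,0,0,0]]'| grep -E "pos|force"
```

```text
eef_pos: [579.5, -26.7, 10.5]
wrist_force: [0.3, -5.7, -7.9]
finger_force: 20.0
eef_pos: [579.4, -25.8, 10.4]
wrist_force: [-0.3, -7.4, -7.1]
finger_force: 20.0
```

```bash
python3 nudge.py '[[0.8,0,0.6,0,0,0],[1.5,0,1.3,0,0,0],[1.5,0,1.3,0,0,0]]'| grep -E "pos|force"
python3 nudge.py '[[0,0,0,0,0,0],[0,0,0,0,0,0],[0,0,0,0,0,0],[0,0,0,0,0,0],[0,0,0,0,0,0]]' 66
python3 - <<'E'
from h import *
p,d=manip.camera("scene");X=cloud("scene",d)
m=orange(p)&(d>0)&(abs(X[...,0]-579)<60)&(abs(X[...,1]+20)<80)&(abs(X[...,2]-10)<25);P=X[m];print(len(P),rect(P) if len(P)>4 else "")
E
```

```text
eef_pos: [579.5, -23.9, 10.3]
wrist_force: [-0.6, -7.9, -9.1]
finger_force: 20.0
clock: 15.2
eef_pos: [579.6, -23.3, 10.9]
eef_rot: [3.141, -0.7, 1.554]
wrist_force: [1.5, 0.2, -0.7]
finger_gap: 65.9
finger_force: 0.0
50 ([[539.2000122070312, 9.699999809265137], [559.2000122070312, -0.0], [581.5, 46.0], [561.5, 55.70000076293945]], array([560.4,  27.8]), array([51.2, 22.2]), 64.16776275634766)
```

```bash
python3 nudge.py '[[-23,0,-19.3,0,0,0],[-46,0,-38.6,0,0,0],[-69,0,-58,0,0,0],[-92,0,-77,0,0,0],[-115,0,-97,0,0,0]]' | grep -E "clock|pos|force"
python3 nudge.py '[[0,0,0,0,0,0],[0,0,0,0,0,0]]'| grep -E "pos|force"
cat >> h.py <<'E'
def wcloud():
    s=manip.read_state();p,d=manip.camera("wrist")
    i=manip.camera_info("wrist");K=i["K"];v,u=np.mgrid[:400,:640]
    c=np.stack([(u-K[0,2])/K[0,0]*d,(v-K[1,2])/K[1,1]*d,d,np.ones_like(d)],-1)@i["mount"].T
    return p,d,c[...,:3]@Ro.from_euler('xyz',s["eef_rot"]).as_matrix().T+s["eef_pos"]
E
python3 - <<'E'
from h import *
p,d=manip.camera("scene");X=cloud("scene",d);cv2.imwrite("pics/s5.png",p[:,:,::-1])
m=orange(p)&(d>0)&(abs(X[...,0]-579)<60)&(abs(X[...,1]+20)<80)&(abs(X[...,2]-10)<25);P=X[m];print(len(P),rect(P) if len(P)>4 else "")
q,d,X=wcloud()
m=orange(q)&(d>0)&(abs(X[...,0]-579)<60)&(abs(X[...,1]+20)<90)&(abs(X[...,2]-10)<25);P=X[m];print(len(P),rect(P) if len(P)>4 else "",np.percentile(P[:,2],[0,5,50,95,100]))
a=cv2.resize(p[150:250,270:390],(480,400),interpolation=cv2.INTER_CUBIC)
cv2.imwrite("pics/b5.png",np.vstack([cv2.resize(a,(400,333)),cv2.resize(q,(400,250))])[:,:,::-1])
E
```

```text
clock: 15.75
eef_pos: [576.9, -175.0, 10.8]
wrist_force: [0.6, 0.3, 0.5]
finger_force: 0.0
eef_pos: [576.9, -173.9, 10.6]
wrist_force: [0.2, -1.1, -0.3]
finger_force: 0.0
170 ([[552.4000244140625, 49.5], [554.4000244140625, -37.0], [597.5, -36.0], [595.5, 50.5]], array([575. ,   6.7]), array([43.2, 86.5]), 1.332876205444336)Traceback (most recent call last):
  File "<stdin>", line 5, in <module>
    return _quantile_unchecked(
        a, q, axis, out, overwrite_input, method, keepdims, weights)
    return _ureduce(a,
                    func=_quantile_ureduce_func,
    ...<5 lines>...
                    overwrite_input=overwrite_input,
                    method=method)
    r = func(a, **kwargs)
    result = _quantile(arr,
                       quantiles=q,
    ...<2 lines>...
                       out=out,
                       weights=wgt)
    slices_having_nans = np.isnan(arr[-1, ...])
                                  ~~~^^^^^^^^^
IndexError: index -1 is out of bounds for axis 0 with size 0
```

Run:
```python
from h import *
p=cv2.imread("pics/s5.png"); cv2.imwrite("pics/c5.png",cv2.resize(p[120:260,250:410],(800,600)[:1]+(700,) if 0 else (685,600),interpolation=cv2.INTER_CUBIC))
```

```text
(no output)
```

View pics/c5.png

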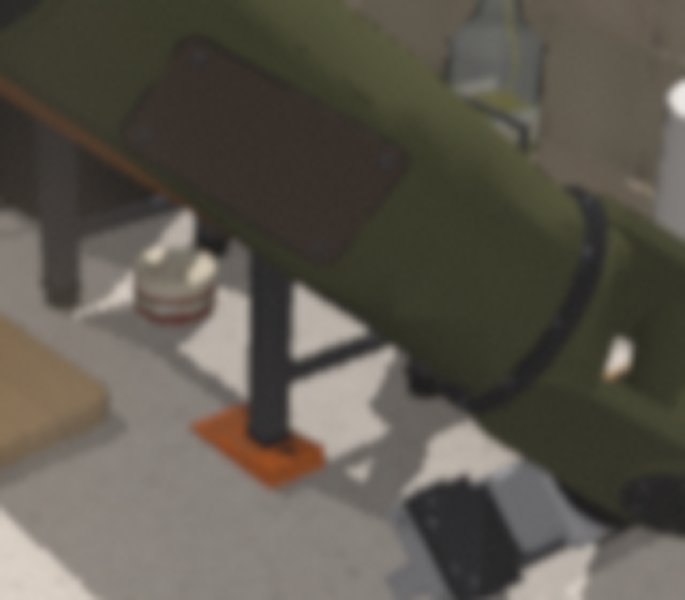

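The crop shows the wedge flat and straight under the leg's foot, at about (265,445) in the crop. Now I retract, stand the tool upright and press the corner.

```bash
python3 nudge.py '[[-10,0,-45,0,0,0],[10,0,-88,0,0,0],[32,0,-130,0,0,0],[64,0,-168,0,0,0],[96,0,-205,0,0,0]]' 0 20 | grep -E "clock|pos|force"
python3 nudge.py '[[0,0,0,0,-0.14,0],[0,0,0,0,-0.28,0],[0,0,0,0,-0.42,0],[0,0,0,0,-0.56,0],[0,0,0,0,-0.7,0]]'| grep -E "clock|pos|force"
python3 nudge.py '[[0,0,0,0,0,0],[0,0,0,0,0,0]]'
python3 - <<'E'
from h import *
go((578,-3,215),tool(1.554))
q,d,X=wcloud(); cv2.imwrite("pics/w6.png",q[:,:,::-1])
p,d=manip.camera("top");X=cloud("top",d);cv2.imwrite("pics/t6.png",p[:,:,::-1])
m=(d>0)&(abs(X[...,0]-580)<25)&(abs(X[...,1]+10)<50)&(X[...,2]>150)&(X[...,2]<200);print(np.median(X[m][:,2]),m.sum())
j=(d>0)&(X[...,2]>200)&(X[...,2]<300)&(X[...,0]>540)&(X[...,0]<740)&(X[...,1]>30)&(X[...,1]<340);P=X[j];print("jars y min",P[:,1].min(),P[:,0].min())
E
```

```text
clock: 16.55
eef_pos: [575.9, -231.4, 231.6]
wrist_force: [0.3, 0.7, 0.3]
finger_force: 0.0
clock: 17.05
eef_pos: [576.4, -231.4, 230.5]
wrist_force: [0.6, 0.0, -0.9]
finger_force: 0.0
clock: 17.25
eef_pos: [576.2, -231.0, 229.7]
eef_rot: [3.142, -0.003, 1.556]
wrist_force: [0.1, -0.9, 0.0]
finger_gap: 0.6
finger_force: 0.0
clock 17.2 at [ 576.2 -231.   229.7] row [228.0, -1.6, 15.3] [0.0, -0.003, 0.002] F [ 0.1 -0.9  0. ] gap 0.6
180.68722002813115 746
jars y min 31.09147861153781 591.7766636493438
```

```bash
python3 - <<'E'
from h import *
d=np.load("pics/top0.npy");X=cloud("top",d)
j=(d>0)&(X[...,2]>205)&(X[...,2]<300)&(X[...,0]>540)&(X[...,0]<720)&(X[...,1]>-80)&(X[...,1]<340)
k,l,s,c=cv2.connectedComponentsWithStats(j.astype(np.uint8))
for i in range(1,k):
  if s[i,4]>20:P=X[l==i];print(s[i].tolist(),P.min(0).round(),P.max(0).round())
E
python3 nudge.py '[[46,0,0,0,0,0],[92,0,0,0,0,0],[138,-1,0,0,0,0],[184,-1,0,0,0,0],[228,-1.5,0,0,0,0]]' | grep -E "clock|pos|force"
python3 nudge.py '[[0,0,0,0,0,0],[0,0,10,0,0,0],[0,0,20,0,0,0],[0,0,30,0,0,0],[0,0,40,0,0,0]]' | grep -E "clock|pos|force"
python3 nudge.py '[[0,0,0,0,0,0],[0,0,2,0,0,0],[0,0,4,0,0,0],[0,0,4,0,0,0]]' | grep -E "clock|pos|force"
```

```text
[245, 136, 20, 31, 440] [668. 114. 205.] [712. 155. 288.]
[216, 139, 22, 31, 460] [666. 183. 205.] [708. 223. 288.]
[189, 140, 25, 31, 551] [667. 245. 206.] [713. 292. 284.]
[208, 172, 21, 25, 346] [590. 207. 205.] [629. 247. 270.]
clock: 17.85
eef_pos: [578.2, -3.4, 229.1]
wrist_force: [1.5, 0.3, -0.4]
finger_force: 0.0
clock: 18.35
eef_pos: [578.2, -5.6, 188.1]
wrist_force: [0.6, 1.1, -0.3]
finger_force: 0.0
clock: 18.75
eef_pos: [578.5, -4.5, 185.6]
wrist_force: [0.5, 0.6, -0.0]
finger_force: 0.0
```

Press in 1 mm steps.

```bash
python3 nudge.py '[[0,0,1.5,0,0,0],[0,0,3,0,0,0],[0,0,4,0,0,0],[0,0,4,0,0,0]]' | grep -E "clock|pos|force"
python3 nudge.py '[[0,0,1,0,0,0],[0,0,1,0,0,0],[0,0,1,0,0,0]]' | grep -E "pos|wrist"
```

```text
clock: 19.15
eef_pos: [578.4, -4.5, 182.0]
wrist_force: [-2.1, 0.5, 5.0]
finger_force: 2.3
eef_pos: [578.5, -4.5, 181.9]
wrist_force: [-6.7, -0.3, 13.3]
```

```bash
python3 nudge.py '[[0,0,1,0,0,0],[0,0,1,0,0,0],[0,0,1,0,0,0]]' | grep -E "pos|wrist"
```

```text
eef_pos: [578.5, -4.5, 181.8]
wrist_force: [-10.5, 0.6, 20.6]
```

```bash
python3 nudge.py '[[0,0,0,0,0,0],[0,0,-2,0,0,0],[0,0,-10,0,0,0],[0,0,-40,0,0,0],[0,0,-80,0,0,0]]' | grep -E "clock|pos|wrist"
python3 nudge.py '[[-46,0,-20,0,0,0],[-92,0,-30,0,0,0],[-138,0,-30,0,0,0],[-184,0,-30,0,0,0],[-230,0,-30,0,0,0]]' | grep -E "clock|pos|wrist"
python3 nudge.py '[[-46,0,0,0,0,0],[-92,0,0,0,0,0],[-138,0,0,0,0,0],[-138,0,0,0,0,0],[-138,0,0,0,0,0]]' | grep -E "clock|pos|wrist"
python3 - <<'E'
from h import *
p,d=manip.camera("scene");X=cloud("scene",d)
m=orange(p)&(d>0)&(abs(X[...,0]-579)<60)&(abs(X[...,1]+20)<80)&(abs(X[...,2]-10)<25);P=X[m];print(len(P),rect(P) if len(P)>4 else "")
cv2.imwrite("pics/c7.png",cv2.resize(p[90:260,230:410,::-1],(635,600),interpolation=cv2.INTER_CUBIC))
E
```

```text
clock: 20.25
eef_pos: [577.8, -4.5, 259.2]
wrist_force: [0.6, 0.0, 0.1]
clock: 20.75
eef_pos: [574.2, -236.3, 289.9]
wrist_force: [0.5, -0.1, -0.8]
clock: 21.25
eef_pos: [571.9, -373.1, 288.9]
wrist_force: [0.9, 0.2, -0.5]
100 ([[550.5, -35.099998474121094], [579.7000122070312, -37.0], [585.2000122070312, 48.5], [555.9000244140625, 50.400001525878906]], array([567.8,   6.7]), array([85.7, 29.3]), 86.3427505493164)
```

View pics/c7.png

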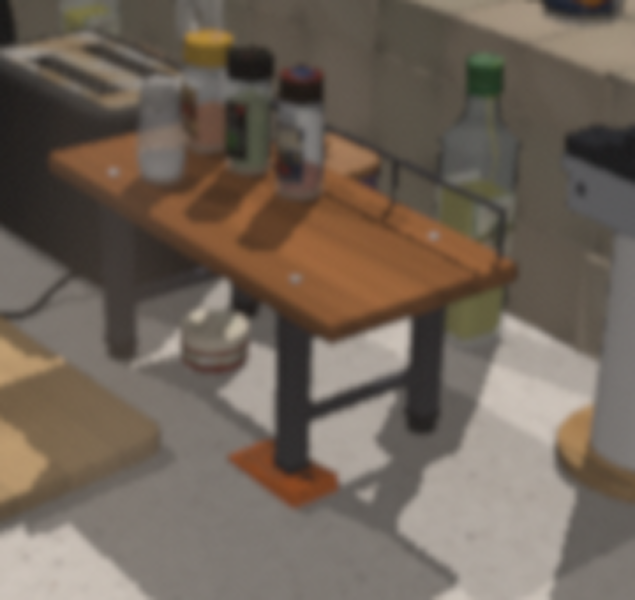

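The picture shows the wedge flat and straight under the leg, at about (285,475) in the crop, with all jars upright and the arm clear.

```bash
python3 -c "
from cell import manip
print(manip.sign_off())"
```

```text
the job is handed in; nothing more can be done
None
```

The wedge is under the bare leg, thin end first and straight, pushed in with about 8 N against the 10 N you gave for seating it. Pressing the corner with up to 20 N moved the fingertip only about 0.2 mm, the jars and salt shaker were upright in the last picture, and I handed the job in with the arm clear; sign-off returned no verdict.

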